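# Shut the paper safe, then light the enlarger for focusing

## Robot

A 7-joint arm with a two-finger parallel gripper is mounted at the origin on a cart in front of the work surface, level with it; the furniture and walls round the work are solid. World frame = base frame: x ahead of the robot, y to its left, z up, the work surface at z = 0. Lengths are in m, angles in rad, forces in N, time in s.
With the tool pointing down it reaches from about 0.425 to 0.875 m from the base axis. Payload 8.4 kg.
Tool frame: the origin (TCP) lies on the centre line of the jaws, within the pads' length; the fingertips stand 14 mm ahead of it and the grasp point (between the pads) lies 5 mm behind it; z points along the fingers, y is the line along which they close (so a half turn about z gives the same grasp; the last joint's range is limited). The gripper opens to 87 mm and grips with 3 to 60 N. Pads are 19 mm wide; open, the fingers measure 117 mm over their backs; the gripper's body (75 mm by 190 mm) begins 51 mm behind the grasp point.
Start: joints at [-1.407, 0.333, 0.04, 1.465, -0.013, 1.343, -0.059], TCP at [0.169, 0.628, 0.237] pointing down, gripper open.
Joint ranges: [-2.58, 2.58], [-0.38, 2.09], [-1.3, 1.39], [0.25, 2.4], [-1.5, 4.64], [0.08, 2.09], [-2.65, 2.65]. Speed limits (rad/s): [2.22, 2.22, 2.79, 2.79, 3.14, 3.14, 3.14].

## Interface

Orientations are given as [roll, pitch, yaw] about the fixed x, y, z axes, in that order (R = Rz(yaw) Ry(pitch) Rx(roll)).
In Python, from plant import env gives the robot as it stands. Calls block until the motion is done:
- env.move_pose(position, orientation): joint-space move of the TCP to a pose.
- env.line_to(position, frame=None, v=0.15): straight line of the TCP; frame=None keeps the orientation; v is the mean speed in m/s.
- env.goto_joints(angles): joint-space move.
- env.ungrasp() and env.grasp(f_grip=None): open the fingers fully, or close them until they stop; f_grip is the grip in N (None keeps the last).
- env.hold(seconds).
- env.inverse_kinematics(position, orientation): joint angles nearest the present ones, or None.
- env.get_state(): the state.
- env.capture(name): name is "side" or "top"; returns a dict with "pixels" (420x560x3 uint8, red, green, blue), "K" (3x3 intrinsics, pixels), "world_from_camera" (4x4, takes a point from camera to world coordinates). Camera axes: x right, y down, z forward; pixel columns grow to the right and rows downward; lengths in m; the calibration is good to about 2 mm. A picture is of the moment at which its call begins. There is no depth.
A pose or a line that the arm cannot do raises env.IKError and nothing moves.
- env.close_job(): hands the job in; it is judged then, once.
The state is a dict: "time": time; "joints": joint angles; "joint_velocities": joint speeds; "joint_torque": joint torques, N m; "tool_pos": TCP position; "ee_rot": TCP orientation; "wrist_force": force on the tool from outside, world axes, zero at the start; "ft_torque": the same for the moment, N m; "finger_gap": finger opening in m; "grasp_force": force on a finger pad.
Only numpy, scipy, OpenCV 4.12 (cv2) and the standard library are available. Lean on these libraries where they do the work, as an engineer would, in place of code of your own. Each camera call takes 0.05 s, during which the arm holds its last target. There are 200 camera calls.

## Task

Get ready to focus a negative without fogging the paper: with a gentle push of the fingertips shut the lid of the black paper safe all the way down, and only then switch on the enlarger lamp by lightly pressing the near end of the broad rocker on the timer until it is right over and stays. Nothing is to be gripped, lifted or shoved about: leave the timer where it stands, its two narrow rockers and round start key as they are, and the things round about undisturbed, and finish with the hand clear.

Things in the scene. Friction and masses are not known exactly. Their poses are not given: they have to be found in the camera images.
- paper_safe: black light-tight box for photographic paper, 383 x 312 x 76 mm high, fixed, at the robot's right, front to the robot. Origin: centre of its underside; x to its back, y to the robot's left, z up. The lid hinges along the back: hinge axis parallel to y, 188 mm behind the origin, 61 mm up. Walls 59 mm high; the lid's 20 mm skirt comes down over them
- paper_safe_lid: the lid, 372 x 312 mm. Shut, its top is level, 75 mm above the worktop, and its frame is that of the paper safe; it turns about the hinge axis, front rising, so the tilt of its z axis is the opening angle. Starts 0.35 to 0.6 rad open. The hinge is stiff: the lid stays where it is left; a few newtons straight down near its front edge move it; firm stop when shut
- lid_press (a point): point on the upper face of the lid, on its centre line, 37 mm behind its front edge and 333 mm in front of the hinge axis (14 mm above the hinge axis when shut); moves with the lid. A good place to push
- timer: enlarger timer: dark desk console, light grey face, 133 mm deep, 196 wide, loose, 1.1 kg, rubber feet. Origin: centre of its underside; x to its back, y to its left (robot's view), z up. Face tilted 10 deg to the robot: centre 44 mm up, near edge 33, far edge 55. Near row, y in mm: narrow rockers +76 and +50, broad rocker -8, round start key -62. Far row: display window left, dial 15 mm high right
- lamp_rocker (a joint): broad rocker, switch of the enlarger lamp: black, 44 mm long (front to back), 32 mm wide, pivots at its middle. In rad: 0 off (near end up, far end down), 0.28 on (near end down). Stiff: it moves under 2 to 4 N at its near end, which goes down about 6 mm to a firm stop, and stays where it is left, so press it right over
- lamp_press (a point): point on the upper skin of the broad rocker, on its centre line, 5 mm in from the near (robot-side) end; moves with the rocker. Pressing here, down into the face, turns it on. The rocker's edges are at 16 mm to either side; the next control's edge is more than 30 mm from this point
- outer_rocker (a joint): the leftmost narrow rocker of the timer (32 mm long, 14 mm wide; the safelight, which is on): 0 off, 0.28 on; starts at 0.28 and stays so
- inner_rocker (a joint): the second narrow rocker (same size; a spare outlet, which is off): 0 off, 0.28 on; starts at 0 and stays so
- start_key (a joint): the round start key at the right of the broad rocker, 27 mm across, standing 9 mm proud of the face: 0 up, 0.004 m pressed; springs back. Not to be pressed
- grain_focuser: small black focusing magnifier on an open foot, 75 x 68 mm, 104 mm high, loose, stands behind the timer; origin at its underside. To be left alone
- film_tin: round metal film tin, 70 mm across, 41 mm high, loose, stands behind the timer; origin at its underside. To be left alone
- film_can: dark film can with a grey lid, 34 mm across, 56 mm high, loose, stands between timer and paper safe; origin at its underside. To be left alone
- marker1: white marker with black cap, 130 mm long, 20 mm thick, loose, lies on the worktop to the right of the timer, roughly pointing away from the robot; origin at its underside. To be left alone

How it is judged:
By the outcome, as a careful person would: the job done as asked, in the order asked, and still so for the second after the job is handed in, with the robot touching nothing.
It also fails if it takes over 45 s, if anything falls off the work surface, if the arm or the gripper's body presses on something with over 40 N, if the wrist force passes 120 N, or if a joint passes its speed limit or range.

## Working session

There is one attempt and no reset: what is moved stays moved. The work goes in short steps, each a Python script; the robot and the scene stay as the last script left them, time stands still between calls to the robot, and variables do not carry over. Pictures are saved under pics/ and viewed, at most 10 in all, crops included, and the job is handed in when it is done.

```bash
mkdir -p pics; ls
python3 - <<'E'
from plant import env
import cv2,numpy as np
for n in("side","top"):
    c=env.capture(n); cv2.imwrite(f"pics/{n}0.png",c["pixels"][:,:,::-1]); np.savez(f"{n}0.npz",**c)
    print(n,c["K"].round(1).tolist(),c["world_from_camera"].round(3).tolist())
s=env.get_state();print(s["time"],s["tool_pos"],s["ee_rot"],s["wrist_force"])
E
```

```text
pics
side [[438.2, 0.0, 276.7], [0.0, 438.2, 205.2], [0.0, 0.0, 1.0]] [[-0.689, -0.586, 0.426, 0.143], [-0.725, 0.555, -0.408, 0.345], [0.003, -0.59, -0.808, 0.86], [0.0, 0.0, 0.0, 1.0]]
top [[434.6, 0.0, 284.6], [0.0, 434.6, 207.1], [0.0, 0.0, 1.0]] [[0.028, -0.995, 0.092, 0.466], [-1.0, -0.028, -0.008, -0.038], [0.011, -0.092, -0.996, 1.207], [0.0, 0.0, 0.0, 1.0]]
0.1 [0.16879169 0.62729901 0.23574625] [-3.14016786e+00  1.24434031e-04  2.87877690e+00] [ 0.12950385  0.33625852 -0.73248282]
```

View pics/side0.png

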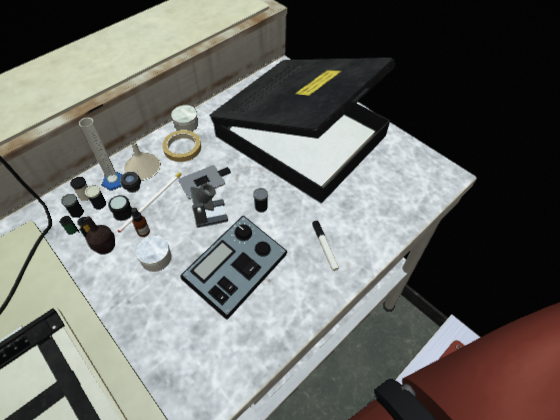

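View pics/top0.png

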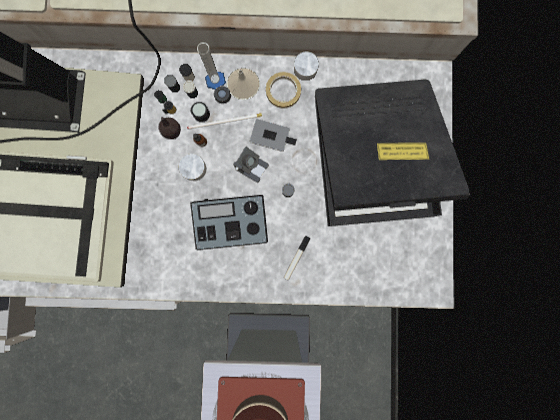

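The side view shows the open safe at upper right: the lid's front edge runs (318,134)-(395,63) and the box's front foot (321,200)-(388,128). The timer is centred near (235,265). In the top view the timer corners are about (191,202), (264,195), (267,243), (195,249), and the lid's front edge runs (330,208)-(468,195). I'll enlarge both before measuring.

Run:
```python
import cv2,numpy as np
s=np.load("side0.npz")["pixels"][:,:,::-1];t=np.load("top0.npz")["pixels"][:,:,::-1]
g=lambda im:(255*(im/255.)**.45).astype(np.uint8)
def crop(im,x,y,w,h,k):return cv2.resize(g(im[y:y+h,x:x+w]),None,fx=k,fy=k,interpolation=cv2.INTER_CUBIC)
cv2.imwrite("pics/a.png",np.hstack([crop(s,205,45,200,160,2)[:, :],crop(t,305,70,200,160,2)]))
cv2.imwrite("pics/b.png",np.hstack([crop(s,170,205,130,120,3),crop(t,180,180,130,120,3)]))
```

```text
(no output)
```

View pics/a.png

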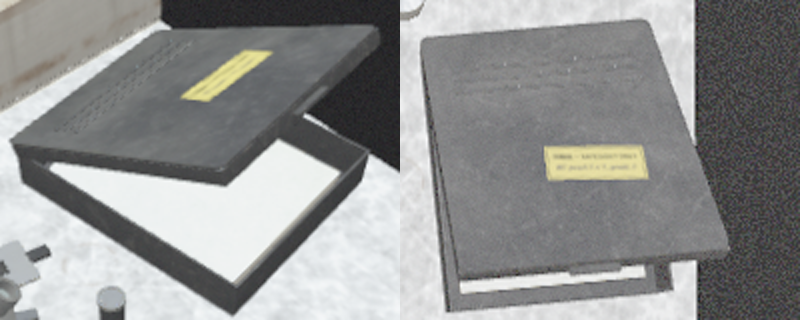

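View pics/b.png

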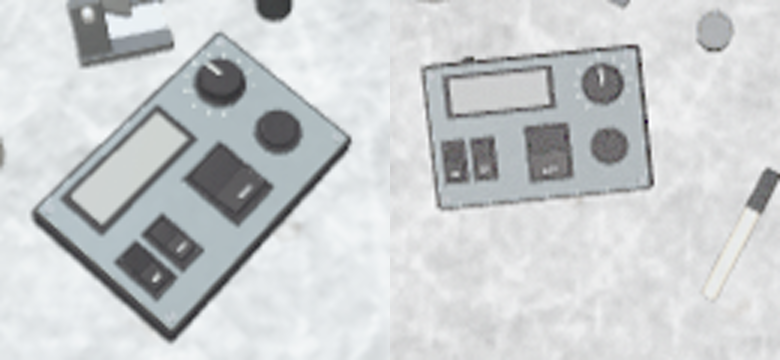

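The crops are clear. The lid's upper-face front corners are at side (316,130) and (394,58), and at top (335,208) and (469,194). The timer face and broad rocker are crisp in both views, so I'll triangulate the corner pairs and check them against the given sizes.

```bash
cat > h.py <<'E'
import numpy as np,cv2
C={n:np.load(n+"0.npz") for n in("side","top")}
P={n:C[n]["K"]@np.linalg.inv(C[n]["world_from_camera"])[:3] for n in C}
def tri(s,t):
    X=cv2.triangulatePoints(P["side"],P["top"],np.float64(s).T,np.float64(t).T);return (X[:3]/X[3]).T
def ray(n,p,z):
    c=C[n];T=c["world_from_camera"];d=T[:3,:3]@np.linalg.inv(c["K"])@[*p,1];o=T[:3,3];return o+d*(z-o[2])/d[2]
def proj(n,X):
    q=P[n]@[*X,1];return q[:2]/q[2]
E
python3 - <<'E'
from h import *
np.set_printoptions(precision=4,suppress=True)
A=lambda a,x0,y0,k,off=0:[((x-off)/k+x0,y/k+y0) for x,y in a]
def show(name,s,t):
    X=tri(s,t)
    for i,(x,a,b) in enumerate(zip(X,s,t)):print(name,i,x,"err",np.abs(proj("side",x)-a).max().round(1),np.abs(proj("top",x)-b).max().round(1))
    return X
# FL FR BR BL of lid top
L=show("lid",A([(222,170),(378,27),(165,30),(15,145)],205,45,2),A([(460,270),(728,246),(645,20),(422,40)],305,70,2,400))
print("sizes w",np.linalg.norm(L[0]-L[1]),np.linalg.norm(L[3]-L[2]),"d",np.linalg.norm(L[0]-L[3]),np.linalg.norm(L[1]-L[2]))
Y=show("label",A([(213,101),(272,52),(215,50),(183,97)],205,45,2),A([(547,180),(648,178),(644,146),(545,147)],305,70,2,400))
B=show("boxfoot",A([(236,314)],205,45,2),A([(448,311)],305,70,2,400))
# timer FL FR BR BL (face)
T=show("timer",A([(168,328),(350,140),(219,34),(34,214)],170,205,3),A([(438,209),(652,186),(638,46),(425,68)],180,180,3,390))
print("sizes",np.linalg.norm(T[0]-T[1]),np.linalg.norm(T[3]-T[2]),np.linalg.norm(T[0]-T[3]),np.linalg.norm(T[1]-T[2]),"mean",T.mean(0))
d=(T[2]+T[3]-T[0]-T[1]);print("yaw",np.arctan2(d[1],d[0]))
d=(T[0]+T[3]-T[1]-T[2]);print("yaw",np.arctan2(-d[0],d[1]))
R=show("rocker bezel",A([(237,221),(272,184),(220,143),(185,179)],170,205,3),A([(529,183),(574,180),(571,123),(525,125)],180,180,3,390))
print(R.mean(0),"film can top",ray("top",(180+(714-390)/3,180+30/3),.056))
# timer mask in top
im=C["top"]["pixels"];hsv=cv2.cvtColor(im,cv2.COLOR_RGB2HSV);print("face hsv",hsv[222,215],hsv[240,255],hsv[260,230])
E
```

```text
lid 0 [ 0.5621 -0.1626  0.2263] err 1.6 1.2
lid 1 [ 0.5975 -0.4666  0.2303] err 1.5 1.3
lid 2 [ 0.9178 -0.4273  0.0797] err 2.8 2.3
lid 3 [ 0.8889 -0.1276  0.0647] err 1.9 1.3
sizes w 0.30613070050584934 0.3014877635421749 d 0.3662803370601723 0.35616069366770825
label 0 [ 0.6765 -0.271   0.1843] err 1.9 1.5
label 1 [ 0.6848 -0.389   0.1871] err 0.4 0.3
label 2 [ 0.745  -0.381   0.1606] err 7.0 5.7
label 3 [ 0.7239 -0.2726  0.1606] err 1.2 0.9
boxfoot 0 [ 0.527  -0.1749  0.0018] err 1.3 1.0
timer 0 [0.4527 0.1855 0.0375] err 0.3 0.1
timer 1 [ 0.4777 -0.0047  0.0248] err 0.7 0.4
timer 2 [0.6025 0.0113 0.0457] err 0.5 0.3
timer 3 [0.5776 0.2013 0.0434] err 0.5 0.3
sizes 0.1922383896120712 0.19159639612629287 0.12600916581254767 0.1275443450082447 mean [0.5276 0.0983 0.0379]
yaw 0.12683790978529694
yaw 0.13090514458196262
rocker bezel 0 [0.4774 0.1041 0.0445] err 0.6 0.4
rocker bezel 1 [0.4822 0.0655 0.0412] err 0.0 0.0
rocker bezel 2 [0.5328 0.07   0.04  ] err 0.1 0.0
rocker bezel 3 [0.5282 0.1091 0.0429] err 1.1 0.6
[0.5051 0.0872 0.0421] film can top [ 0.6184 -0.0554  0.056 ]
face hsv [101  30 145] [ 99  30 135] [105   3 186]
```

The measurements agree with the stated sizes: lid width 306 mm, timer 192 x 127 mm, box foot at z = 0.002. That gives an opening of about 0.43 rad, a lid yaw of 0.116 and a hinge near (0.91, -0.279). Next I'll close the fingers, go above lid_press and follow its arc down with force checks.

```bash
cat > lid.py <<'E'
from plant import env
import numpy as np
yaw=.116; H=np.array([.910,-.279]); u=np.array([np.cos(yaw),np.sin(yaw)])
def pt(th,tip=.014):
    return np.r_[H+u*(-.333*np.cos(th)+.014*np.sin(th)), .061+.333*np.sin(th)+.014*np.cos(th)+tip]
def fz(): return env.get_state()["wrist_force"]
E
python3 - <<'E'
from lid import *
np.set_printoptions(precision=3,suppress=True)
env.grasp(5)
p=pt(.43)
print("ik",env.inverse_kinematics([p[0],p[1],.30],[np.pi,0,yaw]))
env.move_pose([p[0],p[1],.30],[np.pi,0,yaw])
s=env.get_state();print(s["time"],s["tool_pos"],s["wrist_force"],s["finger_gap"])
f0=s["wrist_force"]
env.line_to([p[0],p[1],.245],v=.15)
for z in np.arange(.241,.205,-.003):
    env.line_to([p[0],p[1],z],v=.06); f=fz()-f0
    print(round(z,3),env.get_state()["tool_pos"],f)
    if f[2]>1.5: break
print(env.get_state()["time"])
E
```

```text
ik [-0.297  0.637  1.193  1.29  -0.586  1.583 -0.647]
5.25 [ 0.616 -0.313  0.3  ] [-0.462  0.222 -0.492] 0.0006647589524109574
0.241 [ 0.615 -0.314  0.242] [ 1.205 -0.363  0.294]
0.238 [ 0.615 -0.313  0.238] [-0.121 -0.322  1.408]
0.235 [ 0.615 -0.313  0.235] [ 1.568 -0.782  0.691]
0.232 [ 0.615 -0.313  0.232] [0.71  0.233 2.283]
6.7667
```

Run:
```python
from lid import *
import cv2
np.set_printoptions(precision=3,suppress=True)
for th in [.42,.40,.37,.33,.28,.23,.18,.13,.09,.06,.04]:
    env.line_to(pt(th),v=.08); s=env.get_state()
    print(th,s["tool_pos"],s["wrist_force"])
    if s["wrist_force"][2]>20: break
c=env.capture("side");cv2.imwrite("pics/c.png",c["pixels"][:,:,::-1]);print(s["time"])
```

```text
0.42 [ 0.613 -0.313  0.223] [ 0.864 -0.126  0.141]
0.4 [ 0.61  -0.314  0.217] [ 0.539 -0.017 -0.094]
0.37 [ 0.606 -0.314  0.208] [ 0.334 -0.34  -0.856]
0.33 [ 0.601 -0.315  0.196] [ 0.248  0.599 -0.426]
0.28 [ 0.595 -0.315  0.18 ] [ 0.442 -0.151 -0.216]
0.23 [ 0.591 -0.316  0.164] [-0.561 -0.259  0.316]
0.18 [ 0.587 -0.316  0.148] [-0.506  0.339  0.126]
0.13 [ 0.583 -0.317  0.131] [ 0.64  -0.381  0.518]
0.09 [ 0.581 -0.317  0.118] [ 0.308  0.253 -0.24 ]
0.06 [ 0.58  -0.317  0.108] [ 0.271 -0.439  0.01 ]
0.04 [ 0.58  -0.317  0.102] [0.653 0.351 0.857]
10.1417
```

View pics/c.png

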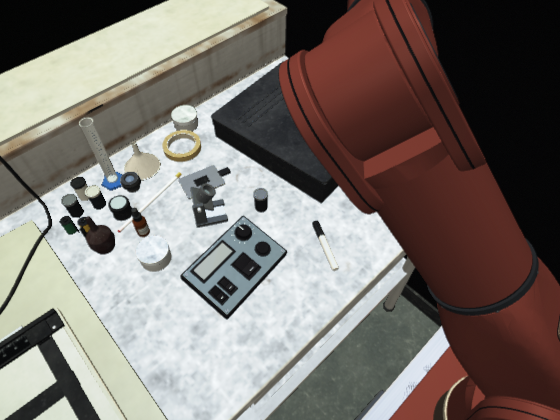

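The picture shows the lid nearly down, its front-left corner just above the box near (322,195), with the surroundings undisturbed. I'll keep going until it meets the firm stop.

Run:
```python
from lid import *
np.set_printoptions(precision=3,suppress=True)
p=pt(0)
for z in [.096,.092,.0895,.088,.0865,.085,.084,.083,.082,.081,.080,.079,.078]:
    env.line_to([p[0],p[1],z],v=.05); env.hold(.1); s=env.get_state()
    print(z,s["tool_pos"],s["wrist_force"])
    if s["wrist_force"][2]>9: break
print(s["time"])
```

```text
0.096 [ 0.579 -0.318  0.096] [-0.663  0.05   1.041]
0.092 [ 0.579 -0.317  0.092] [-0.081  0.186  1.027]
0.0895 [ 0.579 -0.318  0.09 ] [ 0.067 -0.677  1.759]
0.088 [ 0.579 -0.318  0.089] [-3.133  3.43  14.141]
11.6167
```

The lid stopped firmly at tip height 0.075, the stated shut height. Next I'll retreat straight up, check from above, and refine the rocker position with a mask in the first top picture.

Run:
```python
from lid import *
from h import *
from scipy.spatial.transform import Rotation as Ro
np.set_printoptions(precision=4,suppress=True)
env.line_to([.579,-.318,.22],v=.15)
im=C["top"]["pixels"];g=cv2.cvtColor(im,cv2.COLOR_RGB2GRAY)
m=(g<85).astype(np.uint8);n,lab,st,ce=cv2.connectedComponentsWithStats(m)
for i in range(1,n):
    x,y,w,h,a=st[i]
    if 190<ce[i][0]<268 and 195<ce[i][1]<250 and 25<a<900:print(st[i],ce[i],ray("top",ce[i],.041))
# over the timer, high
R=Ro.from_euler('z',.129)*Ro.from_euler('y',.1)*Ro.from_euler('x',np.pi)
for q in(90,-90):
    e=(R*Ro.from_euler('z',q,degrees=True)).as_euler('xyz');print(q,e,env.inverse_kinematics([.48,.0836,.2],e),env.inverse_kinematics([.48,.0836,.06],e))
c=env.capture("side");np.savez("side1.npz",**c);t=env.capture("top")
cv2.imwrite("pics/d.png",np.vstack([np.hstack([cv2.resize((255*(p/255.)**.5).astype(np.uint8),(400,300)) for p in(c["pixels"],t["pixels"])])])[:,:,::-1])
print(env.get_state()["time"])
```

```text
[191 195  77  55 224] [232.433  212.4866] [0.5552 0.0921 0.041 ]
[244 201  14  14 156] [250.4615 207.5449] [0.5699 0.0441 0.041 ]
[197 202  39  18 146] [215.8904 210.274 ] [0.5599 0.1367 0.041 ]
[224 221  17  20 280] [232.4607 230.125 ] [0.5078 0.0902 0.041 ]
[247 222  13  13 126] [252.6587 228.1746] [0.5146 0.0363 0.041 ]
[206 225  10  16 116] [210.9483 232.25  ] [0.5005 0.1474 0.041 ]
[197 226  10  16 118] [201.2288 233.2542] [0.4971 0.1732 0.041 ]
90 [ 3.0416 -0.     -1.4418] None [-1.2993  0.6885  1.3729  2.0094 -0.7113  1.2    -2.6155]
-90 [-3.0416  0.      1.6998] [-1.321   0.1732  1.1921  1.8651 -0.1659  1.3166  0.0532] [-1.0877  0.3837  0.9876  2.0039 -0.3664  1.0542  0.2138]
12.75
```

View pics/d.png

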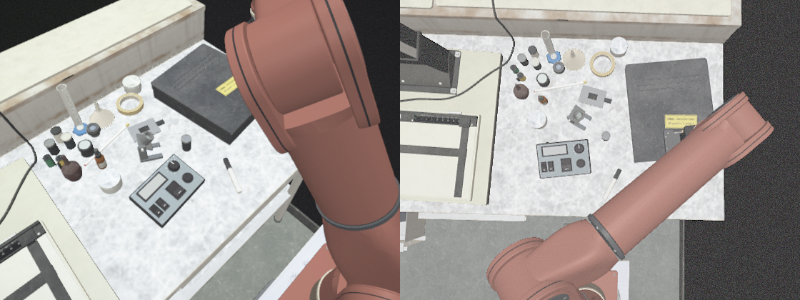

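The lid is shut: both views show a level black box, the marker and can are undisturbed, and the arm is clear above it. The masks put the rocker centre at (0.507, 0.089), with control spacings matching the spec to 1 mm. Now I'll press the near end, using the tip's far edge about 12 mm in front of the pivot.

Run:
```python
from lid import *
np.set_printoptions(precision=4,suppress=True)
e=[-3.0416,0,1.6998]; x,y=.4811,.0857
env.move_pose([x,y,.2],e)
env.hold(.3)
def F(): 
    r=[]
    for _ in range(3): env.hold(.03); r.append(env.get_state()["wrist_force"])
    return np.mean(r,0)
f0=F();s=env.get_state();print(s["time"],s["tool_pos"],f0)
env.line_to([x,y,.075],v=.12)
for z in np.arange(.070,.045,-.0012):
    env.line_to([x,y,z],v=.03); f=F()-f0
    print(round(z,4),env.get_state()["tool_pos"],f)
    if f[2]>9: break
print(env.get_state()["time"])
```

```text
14.6833 [0.4812 0.0854 0.2   ] [ 0.6933  0.0793 -0.0026]
0.07 [0.4812 0.0857 0.0701] [-1.0487 -0.0612 -0.2532]
0.0688 [0.4811 0.0857 0.0688] [-0.561  -0.2928  0.0706]
0.0676 [0.4811 0.0857 0.0676] [-0.5155  0.0269 -0.2587]
0.0664 [0.4811 0.0857 0.0664] [-0.2601 -0.3231 -0.2169]
0.0652 [0.4811 0.0857 0.0652] [-0.9013  0.4856 -0.2222]
0.064 [0.4811 0.0857 0.064 ] [-0.5297  0.4574 -0.0942]
0.0628 [0.4811 0.0857 0.0628] [-1.2533 -0.118  -0.4244]
0.0616 [0.4811 0.0857 0.0616] [-1.2776  0.198   0.0707]
0.0604 [0.4811 0.0857 0.0604] [-1.176  -0.2031  0.314 ]
0.0592 [0.4811 0.0857 0.0591] [-0.9287 -0.0164  0.0067]
0.058 [0.4812 0.0857 0.0582] [-2.2645 -0.0829  4.9638]
0.0568 [0.4813 0.0857 0.0577] [-6.1845 -0.4812 17.3748]
20.1417
```

The firm stop reacts at about 19° toward the robot, which matches the rocker's "on" slope. I'll retreat and look.

Run:
```python
from lid import *
from h import *
np.set_printoptions(precision=4,suppress=True)
x,y=.4811,.0857
env.line_to([x,y,.075],v=.05);env.line_to([x,y,.25],v=.15)
env.move_pose([.45,-.25,.3],[np.pi,0,yaw+.9]);env.hold(.3)
s=env.get_state();print(s["time"],s["tool_pos"],s["wrist_force"])
c=env.capture("side");t=env.capture("top")
f=lambda im,x,y:cv2.resize((255*(im[y:y+120,x:x+130]/255.)**.45).astype(np.uint8),None,fx=3,fy=3,interpolation=cv2.INTER_CUBIC)
cv2.imwrite("pics/e.png",np.hstack([f(c["pixels"],170,205),f(t["pixels"],180,180)])[:,:,::-1])
full=np.hstack([cv2.resize(p["pixels"],(400,300)) for p in(c,t)])
cv2.imwrite("pics/f.png",full[:,:,::-1])
g=cv2.cvtColor(t["pixels"],cv2.COLOR_RGB2GRAY);n,lab,st,ce=cv2.connectedComponentsWithStats((g<85).astype(np.uint8))
for i in range(1,n):
    if 190<ce[i][0]<268 and 195<ce[i][1]<250 and 25<st[i][4]<900:print(st[i],ce[i])
```

```text
23.5583 [ 0.4504 -0.2493  0.2999] [ 0.1773  0.483  -0.4352]
[191 195  77  55 220] [231.7045 212.6318]
[244 201  14  14 154] [250.4286 207.5455]
[197 202  39  18 142] [215.9437 210.3028]
[224 221  17  20 276] [232.4674 230.1232]
[247 223  13  12 125] [252.648 228.224]
[206 225  10  16 114] [210.9825 232.307 ]
[197 226  10  15 114] [201.2632 233.3158]
```

View pics/e.png

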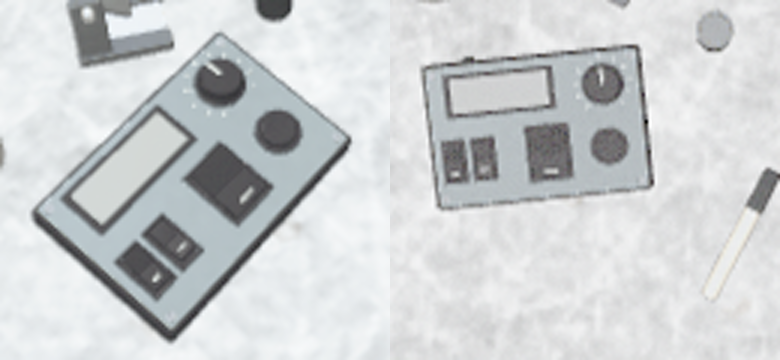

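View pics/f.png

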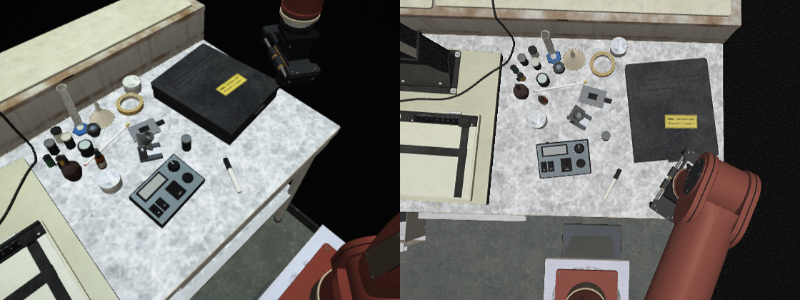

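The top picture shows the timer, keys and surroundings unmoved (mask centroids are within 0.1 px) and the lid shut. The rocker's near-end mark has shifted, from about (245,190) to (246,197) in the side crop. I'll compare before and after at higher zoom to make sure it went right over.

Run:
```python
from plant import env
import numpy as np,cv2
a=np.load("side0.npz")["pixels"];b=env.capture("side")["pixels"]
f=lambda im:cv2.resize((255*(im[245:310,203:268]/255.)**.4).astype(np.uint8),(400,400),interpolation=cv2.INTER_CUBIC)
cv2.imwrite("pics/g.png",np.hstack([f(a),f(b)])[:,:,::-1])
```

```text
(no output)
```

View pics/g.png

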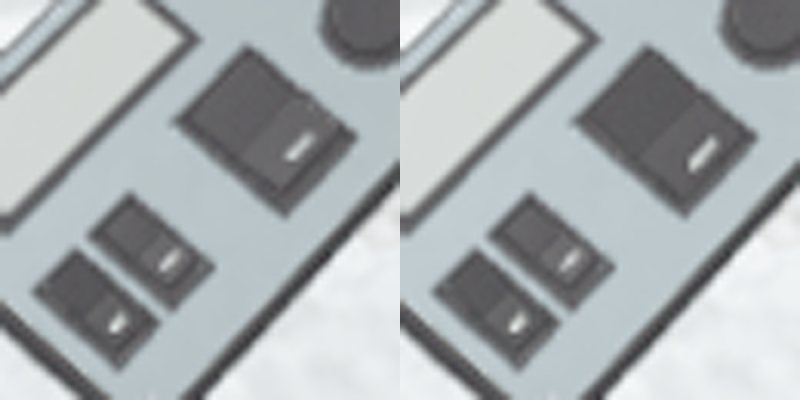

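The near end sits visibly lower: its mark shifted about 1.4 px (3 mm in the image), as a full throw should. To be certain the stop was the rocker's own and not the tip's overhang, I'll repeat a light press nearer the end with more tilt.

Run:
```python
from lid import *
from scipy.spatial.transform import Rotation as Ro
np.set_printoptions(precision=4,suppress=True)
e=(Ro.from_euler('z',.129)*Ro.from_euler('y',.25)*Ro.from_euler('x',np.pi)*Ro.from_euler('z',-np.pi/2)).as_euler('xyz')
x,y=.479,.0854
env.move_pose([x,y,.2],e);env.hold(.2)
def F():
    r=[]
    for _ in range(3): env.hold(.02); r.append(env.get_state()["wrist_force"])
    return np.mean(r,0)
f0=F();env.line_to([x,y,.068],v=.12)
for z in np.arange(.065,.0515,-.001):
    env.line_to([x,y,z],v=.03); f=F()-f0
    print(round(z,4),env.get_state()["tool_pos"],f)
    if f[2]>8: break
print(env.get_state()["time"])
env.line_to([x,y,.075],v=.08);env.line_to([x,y,.25],v=.15)
env.move_pose([.45,-.25,.3],[np.pi,0,yaw+.9]);env.hold(.3)
s=env.get_state();print(s["time"],s["wrist_force"])
import cv2
from h import C
a=C["side"]["pixels"];t=env.capture("side")["pixels"]
f=lambda im:cv2.resize((255*(im[245:310,203:268]/255.)**.4).astype(np.uint8),(400,400),interpolation=cv2.INTER_CUBIC)
cv2.imwrite("pics/i.png",np.hstack([f(a),f(t)])[:,:,::-1])
```

```text
0.065 [0.479  0.0855 0.0651] [-0.208  -0.342   0.8673]
0.064 [0.479  0.0854 0.064 ] [-0.0558 -0.0252  0.6619]
0.063 [0.479  0.0854 0.063 ] [ 0.0727 -0.2415  0.3347]
0.062 [0.479  0.0854 0.062 ] [ 0.3634 -0.3541 -0.0677]
0.061 [0.479  0.0854 0.061 ] [-0.3898 -0.2785 -0.1987]
0.06 [0.479  0.0854 0.06  ] [-0.6025  0.1259  0.0191]
0.059 [0.479  0.0854 0.059 ] [-0.1488 -0.27    0.7334]
0.058 [0.479  0.0854 0.058 ] [-0.2297  0.1681  1.1498]
0.057 [0.4789 0.0854 0.0573] [-1.7704 -0.3004  6.3672]
0.056 [0.4788 0.0853 0.0567] [-4.1503 -0.3715 12.2755]
29.5333
32.825 [ 0.5478 -0.6987 -0.114 ]
```

View pics/i.png

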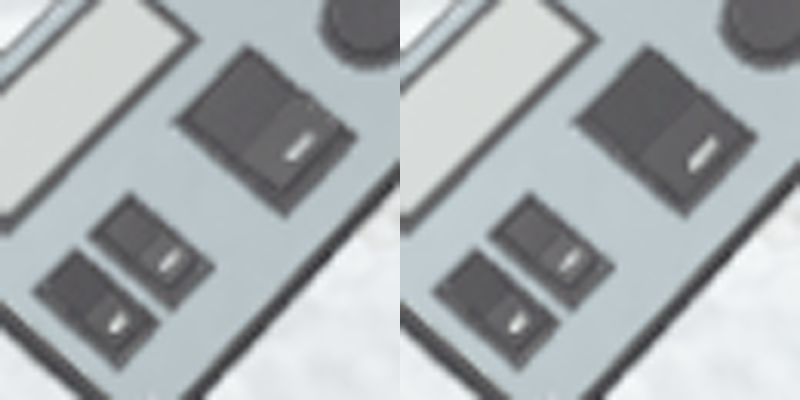

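The second press met the stop at 0.0577, against 0.058 predicted for a rocker fully on. The picture is unchanged: the mark stays at (305,155), and the narrow rockers and timer are as before. The hand is clear, so I'll hand in.

```bash
python3 -c "
from plant import env
print(env.close_job())"
```

```text
the job is handed in; nothing more can be done
None
```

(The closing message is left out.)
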